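# Put the biscuit stamp away in the push-latch chest

### The job

Put the biscuit stamp that stands on the table back into the empty pocket of the stamp chest, upright and fully down: press the shut lid in to free it so that it springs open, set the stamp in, then push the lid down and in until its latch catches and it stays shut. The latch is delicate, so press gently, only until you feel the stop, and leave the other stamps and everything else where they are.

Things in the scene. Friction and masses are not known exactly. Their poses are not given: they have to be found in the camera images.
- chest: Low wooden chest, fixed to the table: 300 mm (its x) by 200 (its y) by 90 high, walls 8 mm; origin at the centre of its underside, z up. Inset plywood lid, flush with the rim, hinged along x on the -y side, free edge on the +y side. Inside, in a row along x 75 mm apart, 10 mm to +y of the middle, three pockets 60 x 60 mm, floor 8 mm and bar tops 21 mm above the underside.
- lid (a joint): Hinge angle of the lid, rad: 0 = latched shut (flush), grows as it opens, 1.5 = fully open (upright), slightly negative = pressed in. Push-push latch: press the shut lid in to its stop and let go, and a damped spring throws it fully open in 1 to 2 s and keeps it there; push the open lid down past flush to the stop and let go, and it is caught at 0.
- press (a point): Where the lid is best pressed, on its upper face: mid-length, 145 mm from the hinge, 33 mm in from the free edge; moves with the lid. Near shut the spring pushes back here with 4 to 6 N. The latch changes over only at its springy stop (about 5 N/mm), 7 to 20 mm below flush; this depth differs and cannot be seen. A total push of 9 to 12 N means stop reached; over 18 N breaks it.
- hinge (a point): Middle of the lid's hinge axis, fixed on the chest: the axis runs along the chest's x, 86 mm above the table, 90 mm to -y of the chest's middle. The lid is 280 (along the hinge) x 178 x 8 mm; its upper face lies 4 mm above the axis when shut. A grey latch housing stands inside the chest at the middle of the +y wall (46 x 22 mm, top 50 mm high).
- stamp_mid (a point): The stamp to put away, standing upright on the table, the only one outside the chest: round white ceramic foot 54 mm across and 12 mm high, upright wooden handle 22 mm across, total height 54 mm, about 0.14 kg. Point: on its axis, half-way up (27 mm above its underside).
- seat_mid (a point): The one empty pocket of the chest (any of the three; a thin grey felt disc lies at its bottom). Point: where the stamp's half-way point comes when it stands in the pocket, i.e. 27 mm above the pocket floor.
- stamp_b_mid (a point): Second, identical stamp standing in a pocket in the chest; point half-way up its axis.
- stamp_c_mid (a point): Third, identical stamp standing in a pocket in the chest; point half-way up its axis.
- bowl: Bystander: clear glass mixing bowl, 200 mm across, 85 mm high; origin at its underside.
- cutter: Bystander: steel ring biscuit cutter, 68 mm across, 28 mm high; origin at its underside.
- jar: Bystander: amber glass jar with steel lid, 56 mm across, 65 mm high; origin at its underside.
- mug: Bystander: blue mug, 80 mm across, 90 mm high; origin at its underside.
- rolling_pin: Bystander: wooden rolling pin, 52 mm thick, 410 mm long over its handles (along its x); origin at its underside.
- scraper: Bystander: steel bench scraper with black handle, lying flat, about 120 x 90 mm, 17 mm high; origin at its underside.
There are look-alikes about, which are no part of the job. Leave any blue look-alike of the part that bears stamp_mid alone.

How it is judged:
By the outcome, as a careful person would: the job done as asked, in the order asked, and still so for the second after the job is handed in, with the robot touching nothing.
It also fails if it takes over 72 s, if anything falls off the work surface, if the arm or the gripper's body presses on something with over 40 N, if the wrist force passes 120 N, or if a joint passes its speed limit or range.

### The arm

A 7-joint arm with a two-finger parallel gripper is mounted at the origin on the work surface. World frame = base frame: x ahead of the robot, y to its left, z up, the work surface at z = 0. Lengths are in m, angles in rad, forces in N, time in s.
With the tool pointing down it reaches from about 0.4 to 0.85 m from the base axis. Payload 10.4 kg.
Tool frame: the origin (TCP) lies between the finger pads; the fingertips stand manip.finger_overhang ahead of it and the grasp point (between the pads) lies 11 mm behind it (manip.finger_overhang is the distance from the TCP to the fingertips, in m); x points along the fingers, z is the direction in which the jaws open and shut, and the axes are right-handed (so a half turn about x gives the same grasp; the last joint's range is limited). The gripper opens to 85 mm and grips with 20 to 120 N. Pads are 22 mm wide; open, the fingers measure 114 mm over their backs; the gripper's body (76 mm by 85 mm) begins 54 mm behind the grasp point. The pads swing forward as they close: fully open they stand 13 mm farther back than shut.
Start: joints at [-1.189, 0.332, -0.065, 1.46, 0.022, 1.35, -0.088], TCP at [0.246, 0.575, 0.239] pointing down, gripper open.
Joint ranges: [-2.6, 2.6], [-0.5, 2.12], [-1.47, 1.34], [0.16, 2.42], [-1.27, 4.41], [0.06, 2.06], [-2.6, 2.6]. Speed limits (rad/s): [2.22, 2.22, 2.79, 2.79, 3.14, 3.14, 3.14].

### API

Orientations are given as a unit quaternion [x, y, z, w].
In Python, from workcell import get_obs, camera, workorder, manip gives the robot as it stands. The module is installed in compiled form; this text tells all that it offers.
- The arm moves only by the tool play_rows, never from a script. Its argument "increments" is text: rows parted by semicolons, each of 4 numbers parted by spaces: the shift along the tool's x, y, z in m, then the turn about the tool's x in rad. A call has 1 to 20 rows; each row shifts and turns the pose as measured when the row begins, along the tool's axes as they then stand; what a row does not reach is not made up. A row lasts 1/10 s, in which the tool goes at most 50 mm and 8.59 degrees, less where a joint would pass 70% of its speed; a pose out of reach is approached as far as the arm can. A call is refused whole if a number of a shift passes 0.05 or a number of a turn 0.15, either way. A call with a gripper value outside its range is refused whole. "hand" is the gripper command: -1 is fully open, 1 is shut, values between are in proportion, set as the call begins (left out, the last holds). The fingers move at their own pace and stop on an object; "squeeze" is the grip in N (left out, the last holds). Time passes only in rows, so rows that do not move let the fingers close. It gives the time, the measured TCP pose, the force and the opening at its end, in the units of the state.
- get_obs(): the state, without advancing time (a new reading comes with each control period).
- camera(name): name is "scene" or "side" or "wrist"; returns a dict with "img" (480x640x3 uint8, blue, green, red), "fov_y" (degrees; the focal length in pixels is half the picture's height over the tangent of half this angle, whatever the lens; pixels are square), "cx", "cy" (the principal point, pixels), "distortion" ([k1, k2, p1, p2, k3] as OpenCV has them; the pictures are not rectified), "R" (3x3) and "t" (3): a world point X has camera coordinates R X + t; the wrist camera has in their place "tool_from_camera" (4x4, takes a point from camera to tool coordinates, whose origin is the TCP and whose axes are the tool frame's). Camera axes: x right, y down, z forward; pixel columns grow to the right and rows downward; lengths in m; the calibration is good to about 2 mm. A picture is of the moment at which its call begins: read the wrist's pose just before it. There is no depth.
- workorder.hand_in(): hands the job in, once; it reports no verdict.
The state is a dict: "clock": time; "joint_pos": joint angles; "joint_velocities": joint speeds; "tau": joint torques, N m; "position": TCP position; "ee_rot": TCP orientation; "ft_force": force on the tool from outside, world axes, zero at the start; "torque": the same for the moment, N m; "grip_width": opening from 0.0 (shut) to 1.0 (fully open).
Only numpy, scipy, OpenCV 4.12 (cv2) and the standard library are available. Lean on these libraries where they do the work, as an engineer would, in place of code of your own. Each camera call takes 0.05 s, during which the arm holds its last target.

## Working session

There is one attempt and no reset: what is moved stays moved. The work goes in short steps, Python scripts to look and compute and a tool call to move; the robot and the scene stay as the last step left them, time stands still between calls to the robot, and variables do not carry over. Pictures are saved under pics/ and viewed, and the job is handed in when it is done.

Besides the shell and the picture viewer there is one more tool, called after "Request:" in YAML: its name, and indented under it one key for each argument. play_rows: Moves the arm, as the interface text tells. Its arguments: {"type":"object","properties":{"increments":{"type":"string"},"hand":{"type":"number"},"squeeze":{"type":"number"}},"required":["increments"]}

```bash
mkdir -p pics; cat > h.py <<'E'
import numpy as np,cv2,pickle
from workcell import get_obs,camera,workorder,manip
def snap(name,fn):
    o=get_obs(); c=camera(name); cv2.imwrite('pics/'+fn,c['img']); c['obs']=o
    pickle.dump(c,open('pics/'+fn+'.pkl','wb')); return c
def K(c):
    f=240/np.tan(np.radians(c['fov_y'])/2); return np.array([[f,0,c['cx']],[0,f,c['cy']],[0,0,1.]])
def ext(c):
    if 'R' in c: return np.array(c['R']),np.array(c['t'])
    from scipy.spatial.transform import Rotation as Ro
    o=c['obs'];T=np.eye(4);T[:3,:3]=Ro.from_quat(o['ee_rot']).as_matrix();T[:3,3]=o['position']
    M=np.linalg.inv(T@np.array(c['tool_from_camera']));return M[:3,:3],M[:3,3]
def ray(c,px):
    p=cv2.undistortPoints(np.array(px,float).reshape(-1,1,2),K(c),np.array(c['distortion'],float)).reshape(-1,2)
    R,t=ext(c); d=np.c_[p,np.ones(len(p))]@R; return -R.T@t,d
def onz(c,px,z):
    o,d=ray(c,px); return o+d*((z-o[2])/d[:,2])[:,None]
def proj(c,X):
    R,t=ext(c); return cv2.projectPoints(np.array(X,float).reshape(-1,3),cv2.Rodrigues(R)[0],t,K(c),np.array(c['distortion'],float))[0].reshape(-1,2)
def tri(c1,p1,c2,p2):
    a,d=ray(c1,p1);b,e=ray(c2,p2);out=[]
    for i in range(len(d)):
        A=np.c_[d[i],-e[i]];s=np.linalg.lstsq(A,b-a,rcond=None)[0];P=a+s[0]*d[i];Q=b+s[1]*e[i];out.append(((P+Q)/2,np.linalg.norm(P-Q)))
    return out
E
python3 - <<'E'
from h import *
for n in ['scene','side','wrist']:
    c=snap(n,n+'0.png')
    print(n,c['fov_y'],c['cx'],c['cy'],c['distortion'],-ext(c)[0].T@ext(c)[1])
print(get_obs(),manip.finger_overhang)
E
```

```text
scene 44.17240048515644 311.55775846733474 239.55945098163764 [-0.1047038  0.         0.         0.         0.       ] [1.23657877 0.23374374 1.2802232 ]
side 44.079617316274685 318.2018670477316 236.78834314233666 [-0.02791944  0.          0.          0.          0.        ] [0.27920046 1.109963   1.07019191]
wrist 70.3134229566591 319.0039909466589 237.00310539025398 [-0.03408693  0.          0.          0.          0.        ] [0.18030456 0.60135967 0.37372807]
{'clock': 0.15, 'joint_pos': array([-1.18859167,  0.33272975, -0.06471916,  1.46071778,  0.02160094,
        1.34987596, -0.08846957]), 'joint_velocities': array([-0.00123111, -0.00278787, -0.00083703, -0.00076623,  0.00038094,
       -0.00120631, -0.00029588]), 'tau': array([ 1.98101875e-04, -6.25828958e+01,  4.89073468e-02, -3.91853285e+01,
        1.63932407e-02,  7.54720531e-03,  2.10217465e-06]), 'position': array([0.24603704, 0.57425754, 0.23871145]), 'ee_rot': array([-0.38951309,  0.59059034,  0.38908847,  0.58999387]), 'ft_force': array([-0.51003316, -0.21611021, -0.37613801]), 'torque': array([0.0261357 , 0.02992092, 0.02117847]), 'grip_width': 0.9982949669199541} 0.008
```

View pics/scene0.png

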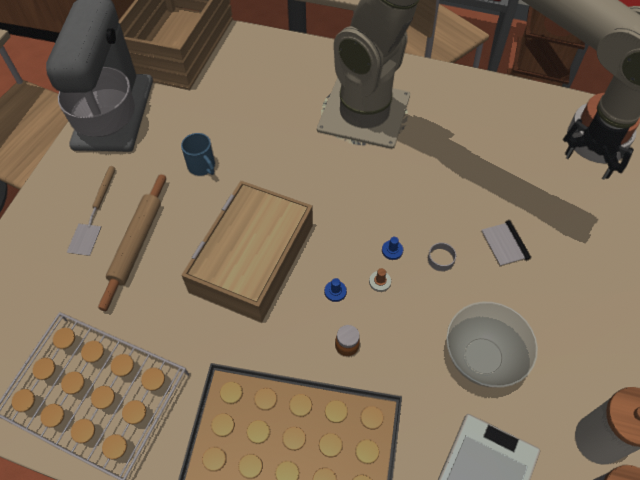

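View pics/side0.png

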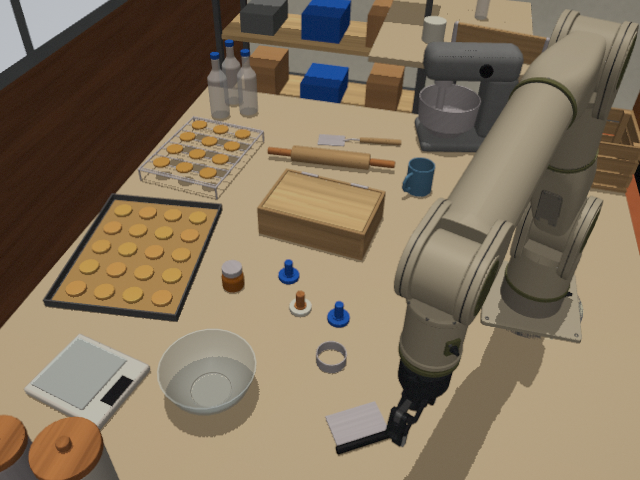

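View pics/wrist0.png

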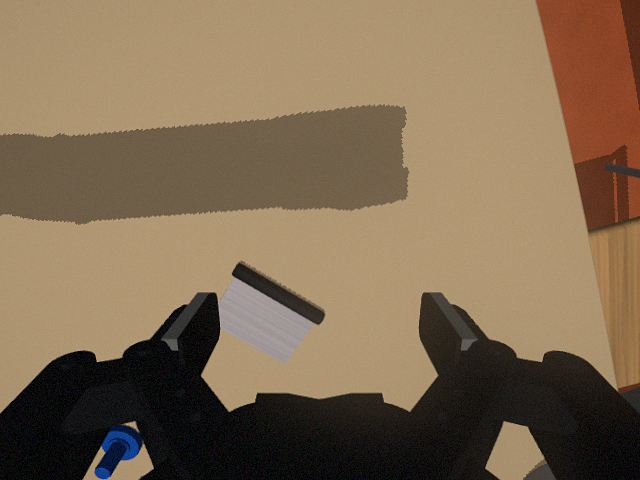

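```bash
python3 - <<'E'
import cv2
a=cv2.imread('pics/scene0.png')[170:330,170:410];b=cv2.imread('pics/side0.png')[160:330,230:400]
cv2.imwrite('pics/z1.png',cv2.resize(a,None,fx=3.3,fy=3.3,interpolation=cv2.INTER_CUBIC))
cv2.imwrite('pics/z2.png',cv2.resize(b,None,fx=3.5,fy=3.5,interpolation=cv2.INTER_CUBIC))
E
```

```text
(no output)
```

View pics/z1.png

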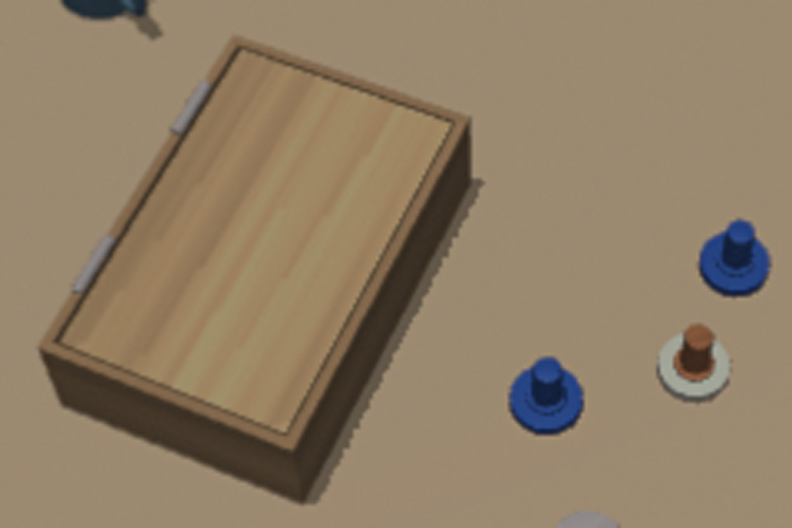

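View pics/z2.png

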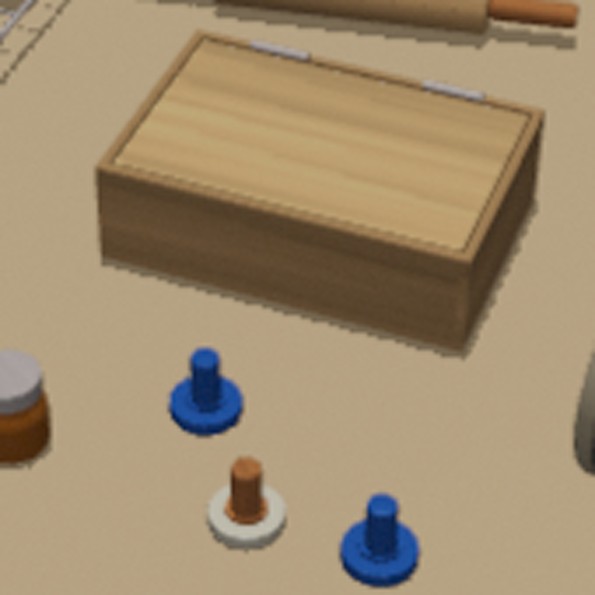

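```bash
python3 - <<'E'
from h import *
s=pickle.load(open('pics/scene0.png.pkl','rb'));d=pickle.load(open('pics/side0.png.pkl','rb'))
ps=np.array([(235,38),(470,118),(296,450),(40,348)])/3.3+[170,170]
pd=np.array([(543,112),(472,262),(98,168),(200,33)])/3.5+[230,160]
X=onz(s,ps,.09);Y=onz(d,pd,.09)
print(X.round(4),Y.round(4))
for i,t in enumerate(tri(s,ps,d,pd)):print(t[0].round(4),t[1].round(4))
for Z in (X,Y,(X+Y)/2):
  # rigid fit: local corners A,B,C,D ; near robot. y+ from A to B
  for sx in (1,):
    # order: y+ = A->B ; x+ = y rotated -90
    y=(Z[1]+Z[2]-Z[0]-Z[3])[:2]; x=(Z[0]+Z[1]-Z[2]-Z[3])[:2]
    print('c',Z.mean(0).round(4),'yaw y-90',np.degrees(np.arctan2(y[1],y[0]))-90,'AB-CD',np.degrees(np.arctan2(x[1],x[0])),'len',np.linalg.norm(y)/2,np.linalg.norm(x)/2)
# stamp
for c,bx in ((s,(350,250,410,310)),(d,(285,285,315,320))):
    im=c['img'];h=cv2.cvtColor(im,cv2.COLOR_BGR2HSV);m=np.zeros(im.shape[:2],np.uint8)
    x0,y0,x1,y1=bx
    hh=h[y0:y1,x0:x1]; m=((hh[...,1]<60)&(hh[...,2]>120)).astype(np.uint8)
    cs=max(cv2.findContours(m,0,2)[0],key=cv2.contourArea); hull=cv2.convexHull(cs)
    el=cv2.fitEllipse(hull);e=np.array(el[0])+[x0,y0];print('foot',el,e,onz(c,e,.007).round(4))
    m2=((hh[...,0]<16)&(hh[...,1]>120)).astype(np.uint8);yy,xx=np.nonzero(m2)
    top=np.array([xx[yy<=yy.min()+6].mean()+x0,yy.min()+y0+3.]);print('handle',top,onz(c,top,.054).round(4))
E
```

```text
[[ 0.4108 -0.2223  0.09  ]
 [ 0.4305 -0.0265  0.09  ]
 [ 0.7266 -0.0575  0.09  ]
 [ 0.7057 -0.2558  0.09  ]] [[ 0.4084 -0.2207  0.09  ]
 [ 0.4284 -0.0265  0.09  ]
 [ 0.7241 -0.0584  0.09  ]
 [ 0.7008 -0.2522  0.09  ]]
[ 0.4089 -0.2234  0.0876] 0.0006
[ 0.429  -0.0272  0.0887] 0.0014
[ 0.7252 -0.0585  0.0888] 0.0022
[ 0.7031 -0.2582  0.0852] 0.001
c [ 0.5684 -0.1405  0.09  ] yaw y-90 -5.870887842762599 AB-CD 173.76842057444895 len 0.19813103840931603 0.2972352734936613
c [ 0.5654 -0.1394  0.09  ] yaw y-90 -6.3677518010184 AB-CD 173.85293489885888 len 0.1951741230226275 0.2957767072649683
c [ 0.5669 -0.14    0.09  ] yaw y-90 -6.117452068763868 AB-CD 173.81057380134925 len 0.1966507322385105 0.296505909738256
foot ((29.88783836364746, 29.887325286865234), (18.89892578125, 22.177555084228516), 102.30257415771484) [379.88783836 279.88732529] [[0.5379 0.1785 0.007 ]]
handle [381.16326531 272.        ] [[0.5422 0.1784 0.054 ]]
foot ((14.784402847290039, 20.525115966796875), (17.33736228942871, 23.03282928466797), 87.1030044555664) [299.78440285 305.52511597] [[0.5433 0.1761 0.007 ]]
handle [299.69811321 294.        ] [[0.5416 0.1823 0.054 ]]
```

```bash
cat >> h.py <<'E'
from scipy.spatial.transform import Rotation as Ro
def st():
    o=get_obs();M=Ro.from_quat(o['ee_rot']).as_matrix();return o,M
def delta(target,yawz=None):
    """print tool-frame shift to world TCP target; yawz: desired world azimuth (deg) of tool z (mod 180)"""
    o,M=st();d=np.array(target)-o['position'];t=M.T@d
    az=np.degrees(np.arctan2(M[1,2],M[0,2]));r=None
    if yawz is not None:
        a=(yawz-az+90)%180-90; r=-a*np.pi/180
    print('clk %.2f'%o['clock'],'pos',o['position'].round(4),'az z %.1f'%az,'tilt',M[2].round(4),'F',o['ft_force'].round(2),'w %.3f'%o['grip_width'],'j7 %.2f'%o['joint_pos'][6])
    print('tool shift total',t.round(4),'turn x',None if r is None else round(r,4))
E
python3 - <<'E'
from h import *
o,M=st();print(M.round(3))
delta([.573,-.085,.2],-6.1)
delta([.573,-.085,.2],83.9)
s=pickle.load(open('pics/scene0.png.pkl','rb'))
print(onz(s,[(392,250),(335,291),(441,257),(348,330)],.012).round(3))
print(onz(s,[(106,305),(161,180)],.03).round(3),onz(s,[(198,140)],.09))
E
```

```text
[[-0.    -0.919  0.394]
 [-0.001  0.394  0.919]
 [-1.    -0.    -0.001]]
clk 0.15 pos [0.246  0.5743 0.2387] az z 66.8 tilt [-1.    -0.    -0.001] F [-0.51 -0.22 -0.38] w 0.998 j7 -0.09
tool shift total [ 0.0392 -0.5601 -0.4772] turn x 1.2725
clk 0.15 pos [0.246  0.5743 0.2387] az z 66.8 tilt [-1.    -0.    -0.001] F [-0.51 -0.22 -0.38] w 0.998 j7 -0.09
tool shift total [ 0.0392 -0.5601 -0.4772] turn x -0.2983
[[0.449 0.188 0.012]
 [0.602 0.083 0.012]
 [0.433 0.31  0.012]
 [0.69  0.14  0.012]]
[[ 0.807 -0.423  0.03 ]
 [ 0.427 -0.456  0.03 ]] [[ 0.3125743  -0.38489822  0.09      ]]
```

Request:
play_rows:
  increments: "0 0 0 0.1414; 0 0 0 0.1414; 0 0 0 0.1414; 0 0 0 0.1414; 0 0 0 0.1414; 0 0 0 0.1414; 0 0 0 0.1414; 0 0 0 0.1414; 0 0 0 0.1414; 0 0 0 0"
  hand: 1

```text
clock: 1.15
position: [0.2455, 0.5726, 0.235]
ee_rot: [0.053, 0.706, -0.058, 0.704]
ft_force: [-0.5, 0.2, 0.5]
grip_width: 0.0
```

```bash
python3 - <<'E'
from h import *
delta([.573,-.085,.16],-6.1)
E
```

```text
clk 1.15 pos [0.2455 0.5726 0.235 ] az z -9.0 tilt [-1.     -0.0078 -0.0015] F [-0.52  0.23  0.49] w 0.000 j7 -1.37
tool shift total [ 0.079  -0.5974  0.4268] turn x -0.0511
```

Request:
play_rows:
  increments: "0 -0.040 0.0285 -0.01; 0 -0.040 0.0285 -0.01; 0 -0.040 0.0285 -0.01; 0 -0.040 0.0285 -0.01; 0 -0.040 0.0285 -0.01; 0 -0.040 0.0285 0; 0 -0.040 0.0285 0; 0 -0.040 0.0285 0; 0 -0.040 0.0285 0; 0 -0.040 0.0285 0; 0 -0.040 0.0285 0; 0 -0.040 0.0285 0; 0 -0.040 0.0285 0; 0 -0.030 0.02 0; 0 0 0 0"

```text
clock: 2.65
position: [0.5926, -0.0227, 0.2365]
ee_rot: [0.005, 0.708, -0.012, 0.707]
ft_force: [-1.9, 0.5, -0.0]
grip_width: 0.001
```

```bash
python3 - <<'E'
from h import *
delta([.573,-.085,.16],-6.1)
c=snap('wrist','w1.png')
E
```

```text
clk 2.65 pos [ 0.5926 -0.0227  0.2365] az z -1.4 tilt [-1.     -0.0096 -0.0013] F [-1.91  0.53 -0.04] w 0.001 j7 0.07
tool shift total [ 0.0771 -0.062  -0.0179] turn x 0.082
```

View pics/w1.png

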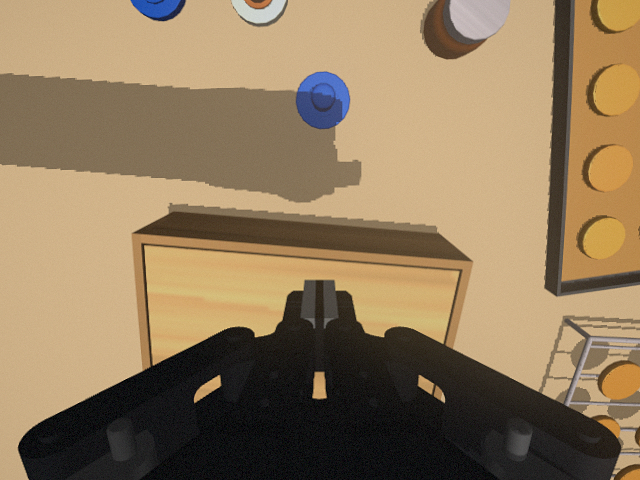

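```bash
python3 - <<'E'
from h import *
c=pickle.load(open('pics/w1.png.pkl','rb'))
X=onz(c,[(133,234),(473,263)],.09);print(X.round(4),np.linalg.norm(X[1]-X[0]))
d=(X[1]-X[0])[:2];d/=np.linalg.norm(d);y=np.array([-d[1],d[0]]);cc=X.mean(0)[:2]-.1*y
print('yaw',np.degrees(np.arctan2(d[1],d[0])),'centre',cc,'press',cc+.055*y)
E
```

```text
[[ 0.4292 -0.0288  0.09  ]
 [ 0.7263 -0.0627  0.09  ]] 0.2990729766914827
yaw -6.503202651112736 centre [ 0.56644508 -0.14511363] press [ 0.57267431 -0.09046752]
```

Request:
play_rows:
  increments: "0.02 -0.03 -0.009 0.04; 0.02 -0.03 -0.009 0.04; 0.02 -0.004 0 0; 0.02 0 0 0; 0.02 0 0 0; 0.012 0 0 0; 0 0 0 0; 0 0 0 0"

```text
clock: 3.5
position: [0.5692, -0.0759, 0.1211]
ee_rot: [0.025, 0.707, -0.026, 0.706]
ft_force: [-0.7, 0.1, 0.1]
grip_width: -0.002
```

```bash
python3 - <<'E'
from h import *
delta([.5725,-.0875,.105],-6.2)
E
```

```text
clk 3.50 pos [ 0.5692 -0.0759  0.1211] az z -4.1 tilt [-1.     -0.0028 -0.0023] F [-0.73  0.06  0.15] w -0.002 j7 0.16
tool shift total [ 0.0162 -0.0112  0.0042] turn x 0.036
```

Request:
play_rows:
  increments: "0.008 -0.011 0.004 0.036; 0.008 0 0 0; 0.002 0 0 0; 0 0 0 0; 0 0 0 0"

```text
clock: 4.0
position: [0.5741, -0.0879, 0.1039]
ee_rot: [0.038, 0.706, -0.04, 0.706]
ft_force: [-0.8, 0.2, 0.1]
grip_width: 0.004
```

```bash
python3 - <<'E'
from h import *
delta([.5725,-.0875,.100],-6.2)
E
```

```text
clk 4.00 pos [ 0.5741 -0.0879  0.1039] az z -6.3 tilt [-1.     -0.0023  0.0012] F [-0.78  0.24  0.07] w 0.004 j7 0.17
tool shift total [ 0.0039  0.0002 -0.0017] turn x -0.0015
```

Request:
play_rows:
  increments: "0.002 0 0 0; 0.002 0 0 0; 0.002 0 0 0; 0.002 0 0 0; 0 0 0 0"

```text
clock: 4.5
position: [0.5746, -0.0877, 0.0963]
ee_rot: [0.038, 0.705, -0.039, 0.707]
ft_force: [-1.6, -0.0, 4.6]
grip_width: -0.0
```

Request:
play_rows:
  increments: "0.0015 0 0 0; 0.0015 0 0 0; 0.0015 0 0 0; 0 0 0 0"

```text
clock: 4.9
position: [0.5747, -0.0877, 0.0925]
ee_rot: [0.038, 0.705, -0.039, 0.707]
ft_force: [-2.4, 0.5, 5.1]
grip_width: 0.001
```

Request:
play_rows:
  increments: "0.001 0 0 0; 0.001 0 0 0; 0 0 0 0"

```text
clock: 5.2
position: [0.5747, -0.0878, 0.0909]
ee_rot: [0.038, 0.705, -0.039, 0.707]
ft_force: [-1.6, -0.4, 3.7]
grip_width: -0.002
```

Request:
play_rows:
  increments: "0.001 0 0 0; 0.001 0 0 0; 0 0 0 0"

```text
clock: 5.5
position: [0.5747, -0.0878, 0.0891]
ee_rot: [0.038, 0.705, -0.039, 0.707]
ft_force: [-3.2, 0.8, 5.1]
grip_width: 0.002
```

Request:
play_rows:
  increments: "0.001 0 0 0; 0.001 0 0 0; 0 0 0 0"

```text
clock: 5.8
position: [0.5746, -0.0879, 0.0873]
ee_rot: [0.038, 0.705, -0.039, 0.707]
ft_force: [-2.4, 0.7, 4.6]
grip_width: 0.001
```

Request:
play_rows:
  increments: "0.001 0 0 0; 0.001 0 0 0; 0 0 0 0"

```text
clock: 6.1
position: [0.5747, -0.088, 0.0857]
ee_rot: [0.038, 0.705, -0.039, 0.707]
ft_force: [-2.0, 0.3, 5.1]
grip_width: 0.002
```

Request:
play_rows:
  increments: "0.001 0 0 0; 0.001 0 0 0; 0 0 0 0"

```text
clock: 6.4
position: [0.5747, -0.088, 0.084]
ee_rot: [0.039, 0.705, -0.039, 0.707]
ft_force: [-2.6, 0.8, 4.7]
grip_width: 0.004
```

Request:
play_rows:
  increments: "0.001 0 0 0; 0.001 0 0 0; 0 0 0 0"

```text
clock: 6.7
position: [0.5746, -0.0882, 0.0824]
ee_rot: [0.039, 0.705, -0.039, 0.707]
ft_force: [-3.1, 0.6, 5.0]
grip_width: -0.001
```

Request:
play_rows:
  increments: "0.001 0 0 0; 0.001 0 0 0; 0 0 0 0"

```text
clock: 7.0
position: [0.5747, -0.0882, 0.0817]
ee_rot: [0.039, 0.705, -0.039, 0.707]
ft_force: [-3.1, 0.1, 8.5]
grip_width: 0.0
```

Request:
play_rows:
  increments: "0.0008 0 0 0; 0 0 0 0"

```text
clock: 7.2
position: [0.5747, -0.0882, 0.0819]
ee_rot: [0.039, 0.705, -0.039, 0.707]
ft_force: [-3.8, 1.0, 6.6]
grip_width: -0.003
```

Request:
play_rows:
  increments: "0.0012 0 0 0; 0.0012 0 0 0"

```text
clock: 7.4
position: [0.5748, -0.0883, 0.0808]
ee_rot: [0.039, 0.705, -0.039, 0.707]
ft_force: [-5.9, 1.0, 15.3]
grip_width: -0.002
```

Request:
play_rows:
  increments: "-0.05 0 0 0; -0.035 0.035 0 0; -0.035 0.035 0 0; -0.035 0.035 0 0; -0.02 0.045 0 0; 0 0.05 0 0; 0 0.05 0 0; 0 0 0 0"
  hand: -1

```text
clock: 8.2
position: [0.6028, 0.1669, 0.2603]
ee_rot: [0.042, 0.705, -0.04, 0.707]
ft_force: [0.0, -0.6, -0.1]
grip_width: 0.994
```

```bash
python3 - <<'E'
from h import *
delta([.541,.178,.2],-6.2)
c=snap('side','s2.png')
E
```

```text
clk 8.20 pos [0.6028 0.1669 0.2603] az z -6.6 tilt [-1.      0.0036  0.0033] F [ 0.03 -0.61 -0.12] w 0.994 j7 -0.32
tool shift total [ 0.0601  0.0037 -0.0629] turn x -0.0072
```

View pics/s2.png

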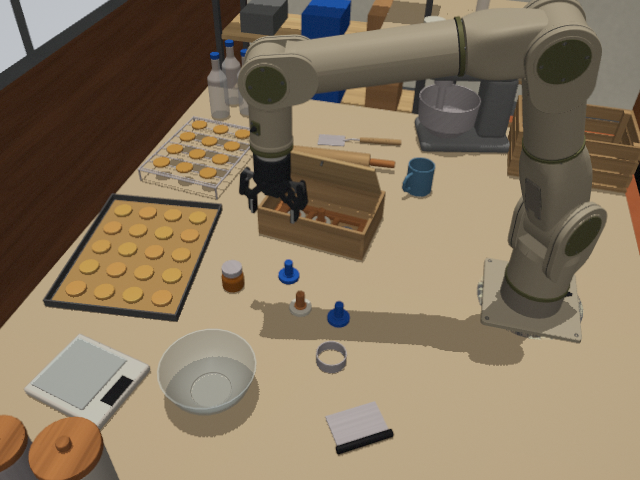

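Request:
play_rows:
  increments: "0.02 -0.013 -0.032 0; 0.02 -0.013 -0.032 0; 0.01 0 0 0; 0 0 0 0; 0 0 0 0"
  hand: 0.1

```text
clock: 8.75
position: [0.5351, 0.1391, 0.2067]
ee_rot: [0.043, 0.704, -0.044, 0.707]
ft_force: [-0.2, -0.5, 0.4]
grip_width: 0.453
```

```bash
python3 - <<'E'
from h import *
delta([.541,.178,.2],-6.2)
c=snap('wrist','w2.png')
E
```

```text
clk 8.75 pos [0.5351 0.1391 0.2067] az z -7.1 tilt [-1.     -0.0016  0.0039] F [-0.17 -0.46  0.44] w 0.453 j7 -0.37
tool shift total [0.0067 0.0393 0.0011] turn x -0.0152
```

View pics/w2.png

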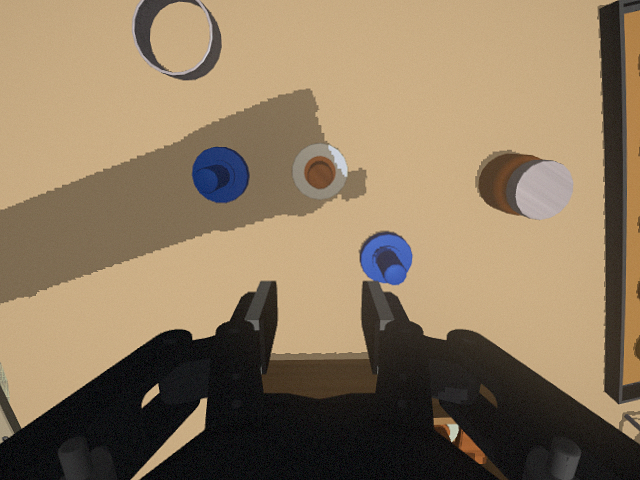

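```bash
python3 - <<'E'
from h import *
c=pickle.load(open('pics/w2.png.pkl','rb'))
h=cv2.cvtColor(c['img'],cv2.COLOR_BGR2HSV)[130:215,280:365]
m=((h[...,0]<14)&(h[...,1]>130)).astype(np.uint8)
k=max(cv2.findContours(m,0,2)[0],key=cv2.contourArea)
(p,r)=cv2.minEnclosingCircle(k);p=np.array(p)+[280,130];print('handle',p,r,onz(c,p,.054).round(4))
m=((h[...,1]<70)).astype(np.uint8)
k=max(cv2.findContours(m,0,2)[0],key=cv2.contourArea)
e=cv2.fitEllipse(cv2.convexHull(k));p=np.array(e[0])+[280,130];X=onz(c,p,.012);print('foot',e,X.round(4))
P=onz(c,[p+[e[1][0]/2,0],p-[e[1][0]/2,0]],.012);print(np.linalg.norm(P[0]-P[1]))
print((Ro.from_quat(c['obs']['ee_rot']).as_matrix()).round(3))
E
```

```text
handle [319.20833206 172.        ] 15.746848106384277 [[0.5397 0.1818 0.054 ]]
foot ((39.4088249206543, 40.81852340698242), (56.11309814453125, 56.61085891723633), 4.053797245025635) [[0.5397 0.179  0.012 ]]
0.05359820430785797
[[ 0.004  0.123  0.992]
 [-0.002  0.992 -0.123]
 [-1.    -0.002  0.004]]
```

```bash
python3 - <<'E'
from h import *
delta([.540,.1795,.033],-6.2)
E
```

```text
clk 8.80 pos [0.5353 0.1392 0.2068] az z -7.1 tilt [-1.     -0.0017  0.0042] F [ 0.78  0.32 -0.22] w 0.448 j7 -0.37
tool shift total [ 0.1738  0.0409 -0.001 ] turn x -0.0152
```

Request:
play_rows:
  increments: "0 0.02 0 -0.015; 0 0.02 0 0; 0.03 0 0 0; 0.03 0 0 0; 0.03 0 0 0; 0 0 0 0; 0 0 0 0"

```text
clock: 9.5
position: [0.547, 0.1907, 0.1183]
ee_rot: [0.037, 0.702, -0.036, 0.711]
ft_force: [0.9, -1.1, 0.2]
grip_width: 0.452
```

```bash
python3 - <<'E'
from h import *
delta([.540,.1795,.033],-6.2)
E
```

```text
clk 9.50 pos [0.547  0.1907 0.1183] az z -5.9 tilt [-0.9999  0.0028  0.0122] F [ 0.88 -1.07  0.2 ] w 0.452 j7 -0.37
tool shift total [ 0.0852 -0.0121 -0.0068] turn x 0.0054
```

Request:
play_rows:
  increments: "0.01 -0.006 -0.0035 0; 0.01 -0.006 -0.0035 0; 0.01 0 0 0; 0.005 0 0 0; 0 0 0 0; 0 0 0 0"

```text
clock: 10.1
position: [0.5409, 0.18, 0.0844]
ee_rot: [0.038, 0.7, -0.034, 0.712]
ft_force: [0.3, -0.5, 0.7]
grip_width: 0.452
```

```bash
python3 - <<'E'
from h import *
delta([.540,.1795,.033],-6.2)
E
```

```text
clk 10.10 pos [0.5409 0.18   0.0844] az z -5.9 tilt [-0.9998  0.0063  0.0168] F [ 0.32 -0.47  0.7 ] w 0.452 j7 -0.34
tool shift total [ 0.0514 -0.0009 -0.0017] turn x 0.0052
```

Request:
play_rows:
  increments: "0.01 0 -0.002 0; 0.01 0 0 0; 0.01 0 0 0; 0.01 0 0 0; 0.006 0 0 0; 0 0 0 0; 0 0 0 0"

```text
clock: 10.8
position: [0.5395, 0.1807, 0.0339]
ee_rot: [0.038, 0.7, -0.034, 0.712]
ft_force: [-0.0, 0.8, 0.2]
grip_width: 0.449
```

```bash
python3 - <<'E'
from h import *
delta([.540,.1795,.033],-6.2)
c=snap('wrist','w3.png')
c=snap('side','s3.png')
cv2.imwrite('pics/s3z.png',cv2.resize(c['img'][230:350,230:390],None,fx=4,fy=4,interpolation=2))
E
```

```text
clk 10.80 pos [0.5395 0.1807 0.0339] az z -5.9 tilt [-0.9998  0.0059  0.0163] F [-0.01  0.81  0.15] w 0.449 j7 -0.31
tool shift total [ 0.0009 -0.0011  0.0006] turn x 0.0056
```

View pics/w3.png

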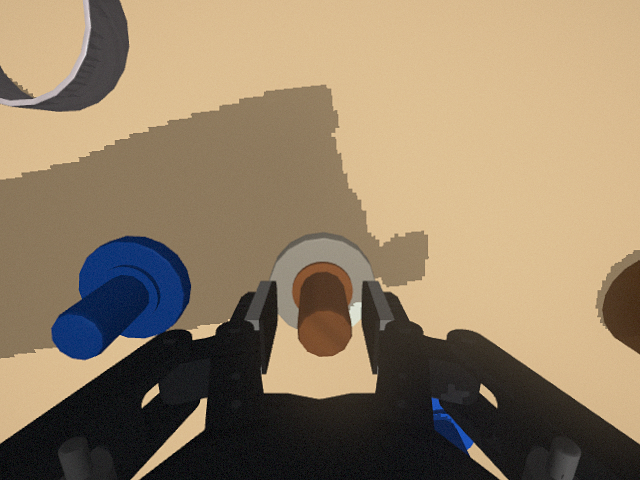

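View pics/s3z.png

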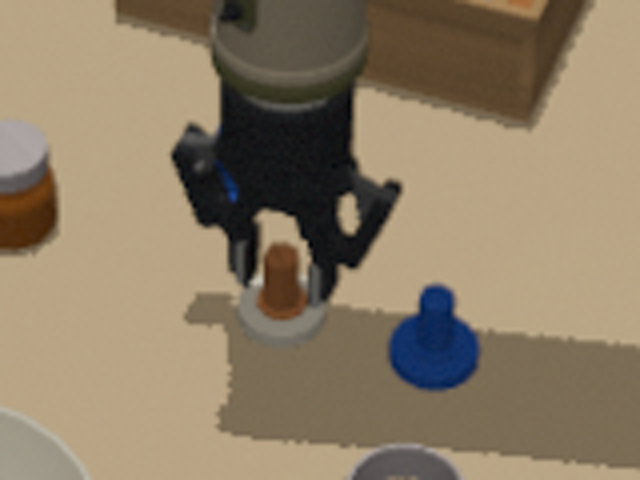

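```bash
python3 - <<'E'
from h import *
c=pickle.load(open('pics/w3.png.pkl','rb'))
print(onz(c,[(326,331)],.054), onz(c,[(323,283)],.012))
E
```

```text
[[0.54055074 0.17952169 0.054     ]] [[0.54066519 0.18121207 0.012     ]]
```

Request:
play_rows:
  increments: "0 0 0 0; 0 0 0 0; 0 0 0 0; 0 0 0 0; 0 0 0 0; 0 0 0 0"
  hand: 1
  squeeze: 30

```text
clock: 11.5
position: [0.5399, 0.1811, 0.0351]
ee_rot: [0.038, 0.7, -0.034, 0.712]
ft_force: [0.1, 0.3, -1.2]
grip_width: 0.251
```

Request:
play_rows:
  increments: "-0.005 0 0 0; -0.015 0 0 0; -0.03 0 0 0; -0.04 0 0 0; -0.04 0 0 0; -0.03 0 0 0; -0.01 0 0 0; 0 0 0 0; 0 0 0 0"

```text
clock: 12.4
position: [0.5362, 0.1785, 0.2172]
ee_rot: [0.04, 0.699, -0.035, 0.713]
ft_force: [-0.2, 1.1, -1.5]
grip_width: 0.247
```

```bash
python3 - <<'E'
from h import *
delta([.5665,-.132,.18],-6.2)
c=snap('scene','c3.png')
cv2.imwrite('pics/c3z.png',cv2.resize(c['img'][120:330,150:420],None,fx=2.8,fy=2.8,interpolation=2))
E
```

```text
clk 12.40 pos [0.5362 0.1785 0.2172] az z -6.0 tilt [-0.9998  0.0081  0.019 ] F [-0.23  1.11 -1.53] w 0.247 j7 -0.41
tool shift total [ 0.0359 -0.306   0.062 ] turn x 0.0034
```

View pics/c3z.png

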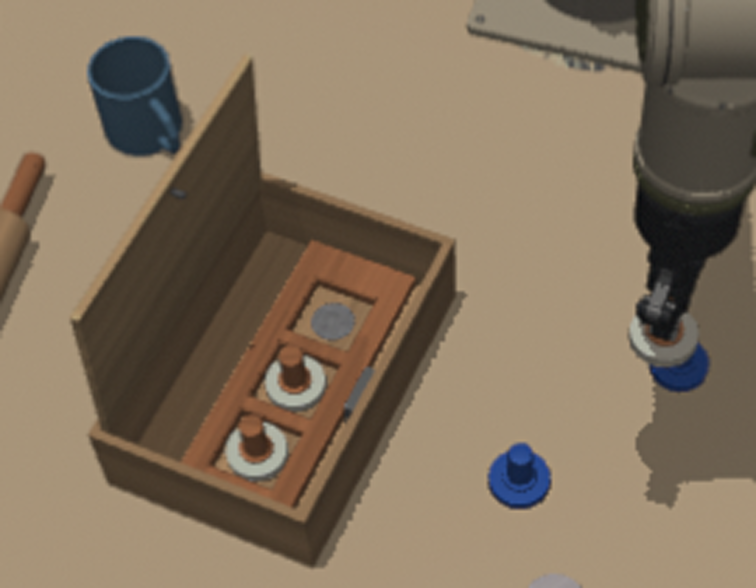

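```bash
python3 - <<'E'
from h import *
c=pickle.load(open('pics/c3.png.pkl','rb'))
f=lambda p:np.array(p)/2.8+[150,120]
print('disc',onz(c,f([(333,321)]),.009).round(4))
print('feet',onz(c,f([(296,384),(256,451)]),.02).round(4))
print('handles',onz(c,f([(291,354),(252,424)]),.062).round(4))
print('corners pocket tops',onz(c,f([(315,280),(377,299),(350,347),(286,329)]),.021).round(4))
E
```

```text
disc [[ 0.4944 -0.1237  0.009 ]]
feet [[ 0.5728 -0.1299  0.02  ]
 [ 0.6461 -0.1399  0.02  ]]
handles [[ 0.5679 -0.1323  0.062 ]
 [ 0.6426 -0.1399  0.062 ]]
corners pocket tops [[ 0.464  -0.1512  0.021 ]
 [ 0.4672 -0.0899  0.021 ]
 [ 0.523  -0.0966  0.021 ]
 [ 0.5219 -0.1582  0.021 ]]
```

Request:
play_rows:
  increments: "0 -0.015 0 0; 0 -0.03 0 0; 0 -0.03 0 0; 0 -0.03 0 0; 0 -0.03 0 0; 0 -0.03 0 0; 0 -0.03 -0.002 0; 0 -0.03 -0.002 0; 0 -0.03 -0.002 0; 0 -0.02 0 0; 0 -0.01 0 0; 0 0 0 0; 0 0 0 0"

```text
clock: 13.75
position: [0.4856, -0.1268, 0.2004]
ee_rot: [0.038, 0.708, -0.041, 0.704]
ft_force: [0.4, 0.5, -1.4]
grip_width: 0.252
```

```bash
python3 - <<'E'
from h import *
delta([.494,-.155,.22],-6.2)
c=snap('wrist','w4.png')
E
```

```text
clk 13.75 pos [ 0.4856 -0.1268  0.2004] az z -6.4 tilt [-1.     -0.0039 -0.0062] F [ 0.37  0.54 -1.45] w 0.252 j7 0.12
tool shift total [-0.0196 -0.0272  0.0114] turn x -0.0034
```

View pics/w4.png

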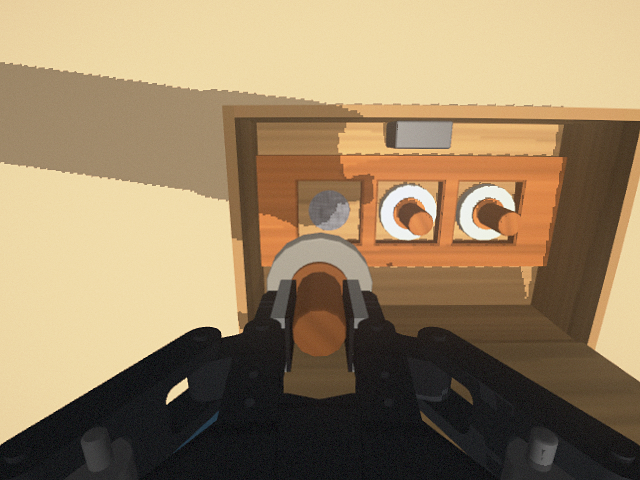

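```bash
python3 - <<'E'
from h import *
c=pickle.load(open('pics/w4.png.pkl','rb'))
g=c['img'][165:290,250:450];cv2.imwrite('pics/w4z.png',cv2.resize(g,None,fx=4,fy=4,interpolation=2))
h=cv2.cvtColor(c['img'],cv2.COLOR_BGR2HSV)
m=np.zeros(h.shape[:2],np.uint8);m[185:235,300:356]=(h[185:235,300:356,1]<60)
k=max(cv2.findContours(m,0,2)[0],key=cv2.contourArea);e=cv2.fitEllipse(cv2.convexHull(k));print('disc',e,onz(c,e[0],.009).round(4))
m=np.zeros(h.shape[:2],np.uint8);m[234:330,265:378]=(h[234:330,265:378,1]<60)&(h[234:330,265:378,2]>110)
k=max(cv2.findContours(m,0,2)[0],key=cv2.contourArea);P=k.reshape(-1,2)
print(P.min(0),P.max(0))
ids=P[:,0];
arc=np.array([[x,P[P[:,0]==x,1].min()] for x in range(P[:,0].min()+1,P[:,0].max())])
arc=arc[arc[:,1]<275];print(len(arc))
W=onz(c,arc,.171);A=np.c_[2*W[:,:2],np.ones(len(W))];s=np.linalg.lstsq(A,(W[:,:2]**2).sum(1),rcond=None)[0];print('foot centre',s[:2],'r',np.sqrt(s[2]+s[:2]@s[:2]),'tcp',c['obs']['position'])
E
```

```text
disc ((328.7025146484375, 209.89915466308594), (39.201072692871094, 40.3028450012207), 80.07161712646484) [[ 0.4926 -0.1252  0.009 ]]
[267 234] [371 291]Traceback (most recent call last):
  File "<stdin>", line 11, in <module>
    return umr_minimum(a, axis, None, out, keepdims, initial, where)
ValueError: zero-size array to reduction operation minimum which has no identity
```

View pics/w4z.png

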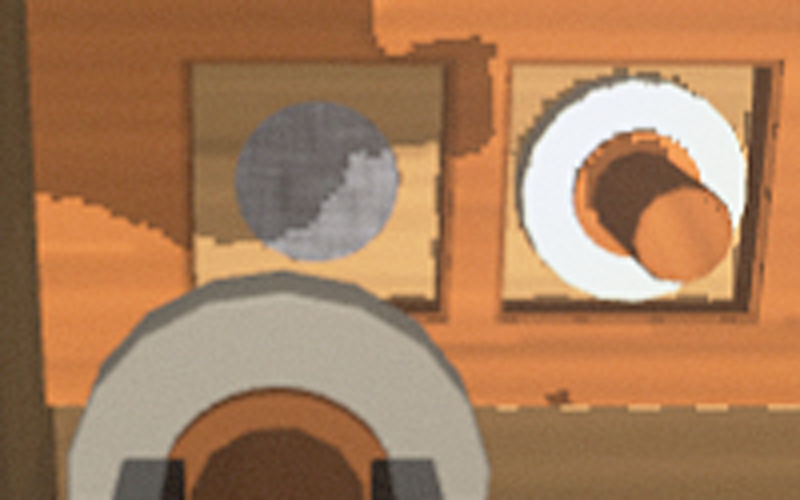

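```bash
python3 - <<'E'
from h import *
c=pickle.load(open('pics/w4.png.pkl','rb'))
f=lambda p:np.array(p,float)/4+[250,165]
X=onz(c,f([(188,60),(447,60),(447,319),(192,315)]),.021);print(X.round(4),X.mean(0))
print([np.linalg.norm(X[i]-X[i-1]).round(4) for i in range(4)])
h=cv2.cvtColor(c['img'],cv2.COLOR_BGR2HSV)
m=((h[...,1]<75)&(h[...,2]>140)).astype(np.uint8)
x=np.arange(274,368);t=np.array([np.nonzero(m[230:330,i])[0].min()+230 if m[230:330,i].any() else 0 for i in x])
print(t)
arc=np.c_[x,t-.5][(t>230)&(t<290)]
W=onz(c,arc,.1773)[:,:2]
for _ in range(4):
    A=np.c_[2*W,np.ones(len(W))];s=np.linalg.lstsq(A,(W**2).sum(1),rcond=None)[0];r=np.sqrt(s[2]+s[:2]@s[:2]);q=abs(np.linalg.norm(W-s[:2],axis=1)-r);W=W[q<=max(2*np.median(q),3e-4)]
print('foot',s[:2],r,len(W),'tcp',c['obs']['position'])
E
```

```text
[[ 0.4666 -0.0917  0.021 ]
 [ 0.5256 -0.0982  0.021 ]
 [ 0.5208 -0.1603  0.021 ]
 [ 0.4596 -0.1526  0.021 ]] [ 0.4931352  -0.12570475  0.021     ]
[np.float64(0.0613), np.float64(0.0594), np.float64(0.0623), np.float64(0.0616)]
[261 260 259 258 257 256 255 254 253 251 250 249 249 248 248 247 247 246
 246 245 244 244 243 243 242 242 241 241 240 240 240 240 240 240 240 239
 239 239 239 239 239 239 239 238 238 238 238 238 238 238 238 239 239 239
 239 240 240 240 240 240 241 241 241 241 241 242 242 243 243 244 244 245
 245 246 247 247 248 248 249 250 251 251 252 253 254 256 257 258 259 261
 262 263 264 266]
foot [ 0.48392295 -0.12949447] 0.026418296833404603 88 tcp [ 0.48556175 -0.12680628  0.20038504]
```

```bash
python3 - <<'E'
from h import *
delta([.4945,-.1225,.09],-6.2)
E
```

```text
clk 13.80 pos [ 0.4856 -0.1266  0.2004] az z -6.4 tilt [-1.     -0.004  -0.0062] F [-0.15  0.12 -1.08] w 0.247 j7 0.12
tool shift total [0.1103 0.0055 0.009 ] turn x -0.0029
```

Request:
play_rows:
  increments: "0.01 0.002 0.004 0; 0.01 0.002 0.004 0; 0.02 0 0 0; 0.02 0 0 0; 0.02 0 0 0; 0.01 0 0 0; 0 0 0 0; 0 0 0 0"

```text
clock: 14.6
position: [0.4961, -0.1165, 0.102]
ee_rot: [0.034, 0.709, -0.037, 0.703]
ft_force: [-0.5, -0.1, -1.2]
grip_width: 0.246
```

```bash
python3 - <<'E'
from h import *
delta([.4945,-.1225,.09],-6.2)
E
```

```text
clk 14.60 pos [ 0.4961 -0.1165  0.102 ] az z -5.7 tilt [-0.9999 -0.0046 -0.0089] F [-0.53 -0.08 -1.21] w 0.246 j7 0.21
tool shift total [ 0.0121 -0.0061 -0.0008] turn x 0.008
```

Request:
play_rows:
  increments: "0.008 -0.004 -0.0005 0.008; 0.008 -0.002 0 0; 0.006 0 0 0; 0.003 0 0 0; 0 0 0 0; 0 0 0 0"

```text
clock: 15.2
position: [0.4961, -0.1232, 0.0768]
ee_rot: [0.037, 0.708, -0.04, 0.704]
ft_force: [0.1, -0.8, -0.6]
grip_width: 0.243
```

```bash
python3 - <<'E'
from h import *
delta([.4945,-.1225,.0431],-6.2)
c=snap('wrist','w5.png')
c=snap('scene','c5.png')
cv2.imwrite('pics/c5z.png',cv2.resize(c['img'][170:300,190:320],None,fx=4.5,fy=4.5,interpolation=2))
E
```

```text
clk 15.20 pos [ 0.4961 -0.1232  0.0768] az z -6.2 tilt [-1.     -0.0039 -0.0055] F [ 0.07 -0.78 -0.6 ] w 0.243 j7 0.24
tool shift total [ 0.0337  0.0006 -0.0015] turn x -0.0007
```

View pics/w5.png

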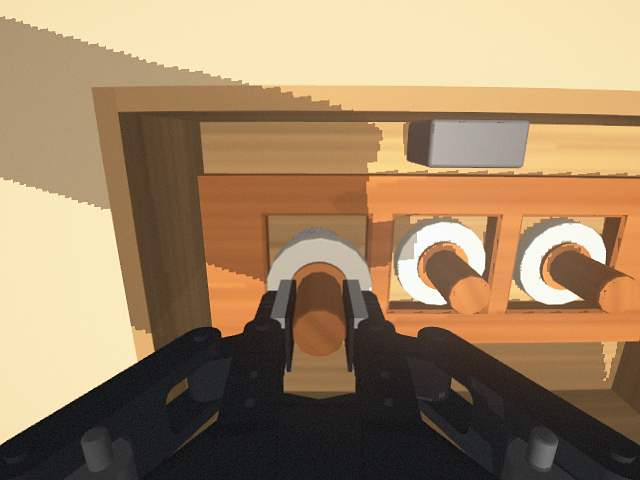

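View pics/c5z.png

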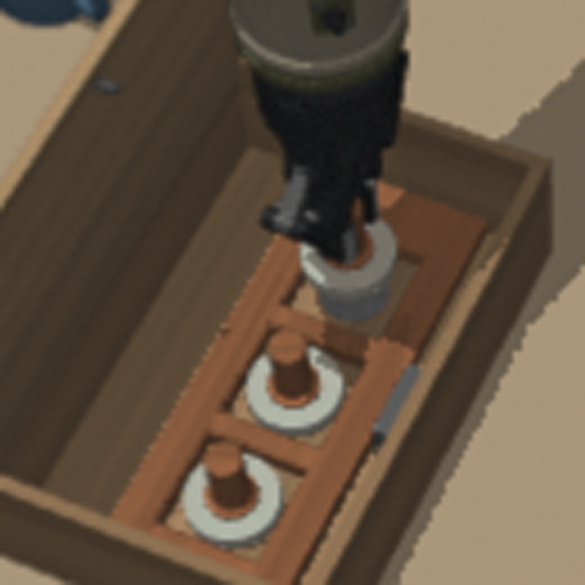

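```bash
python3 - <<'E'
from h import *
c=pickle.load(open('pics/w5.png.pkl','rb'))
cv2.imwrite('pics/w5z.png',cv2.resize(c['img'][200:330,250:390],None,fx=4.5,fy=4.5,interpolation=2))
X=onz(c,[(266,214),(370,213)],.021);print(X.round(4),np.linalg.norm(X[1]-X[0]),X.mean(0)+.03*np.array([-.108,-.994,0]))
h=cv2.cvtColor(c['img'],cv2.COLOR_BGR2HSV)
m=((h[...,1]<75)&(h[...,2]>140)).astype(np.uint8)
x=np.arange(274,368);t=np.array([np.nonzero(m[238:330,i])[0].min()+238 if m[238:330,i].any() else 0 for i in x]);print(t)
arc=np.c_[x,t-.5][(t>238)&(t<290)&((x<305)|(x>335))]
W=onz(c,arc,.0537)[:,:2]
for _ in range(4):
    A=np.c_[2*W,np.ones(len(W))];s=np.linalg.lstsq(A,(W**2).sum(1),rcond=None)[0];r=np.sqrt(s[2]+s[:2]@s[:2]);q=abs(np.linalg.norm(W-s[:2],axis=1)-r);W=W[q<=max(2*np.median(q),3e-4)]
print('foot',s[:2],r,len(W),'tcp',c['obs']['position'])
E
```

```text
[[ 0.4674 -0.0917  0.021 ]
 [ 0.5266 -0.0975  0.021 ]] 0.05947971969710902 [ 0.49377218 -0.12445992  0.021     ]
[261 260 259 258 256 255 254 253 252 251 250 249 248 248 247 247 246 245
 245 244 244 243 243 242 242 241 241 240 240 240 240 240 239 239 239 239
 239 239 239 239 238 238 238 238 238 238 238 238 238 238 238 238 239 239
 239 239 239 240 240 240 240 240 241 241 241 241 241 242 243 243 244 244
 245 246 246 247 247 248 249 249 250 250 251 252 254 255 256 257 259 260
 261 262 264 265]
foot [ 0.49454329 -0.12563446] 0.026474600741683577 58 tcp [ 0.49612196 -0.12315918  0.07677441]
```

View pics/w5z.png

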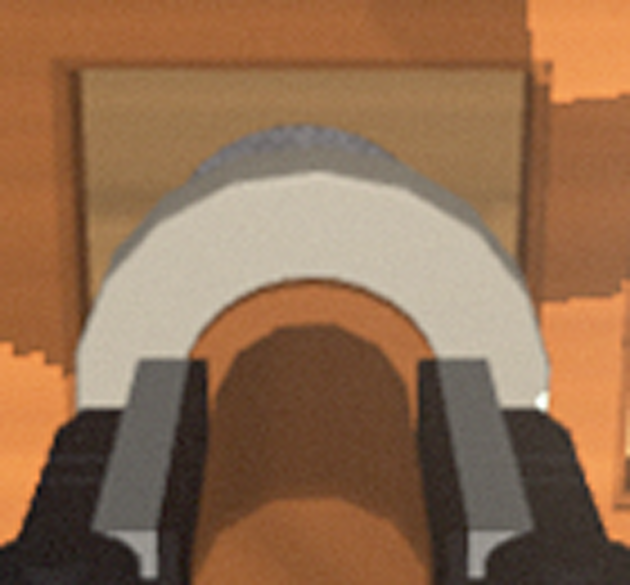

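Request:
play_rows:
  increments: "0.006 0.001 -0.0008 0; 0.006 0 0 0; 0.006 0 0 0; 0.004 0 0 0; 0.003 0 0 0; 0 0 0 0; 0 0 0 0"

```text
clock: 16.0
position: [0.4953, -0.1218, 0.0496]
ee_rot: [0.037, 0.708, -0.04, 0.704]
ft_force: [-0.2, -0.4, -1.0]
grip_width: 0.25
```

```bash
python3 - <<'E'
from h import *
delta([.4955,-.1222,.0431],-6.2)
c=snap('wrist','w6.png')
cv2.imwrite('pics/w6z.png',cv2.resize(c['img'][190:330,240:400],None,fx=4,fy=4,interpolation=2))
E
```

```text
clk 16.00 pos [ 0.4953 -0.1218  0.0496] az z -6.2 tilt [-1.     -0.0037 -0.0054] F [-0.16 -0.44 -0.99] w 0.250 j7 0.27
tool shift total [ 0.0065 -0.0004  0.0003] turn x -0.0002
```

View pics/w6z.png

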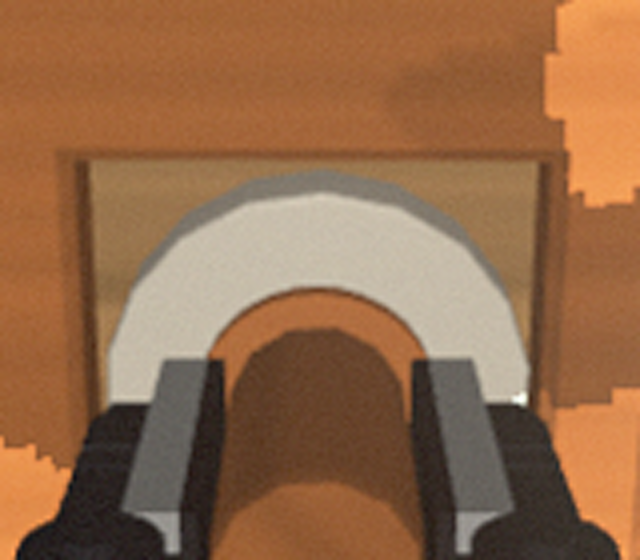

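Request:
play_rows:
  increments: "0.003 0 0 0; 0.002 0 0 0; 0.001 0 0 0; 0 0 0 0"

```text
clock: 16.45
position: [0.4956, -0.1218, 0.0435]
ee_rot: [0.037, 0.708, -0.039, 0.704]
ft_force: [-0.1, -0.7, -1.0]
grip_width: 0.242
```

Request:
play_rows:
  increments: "0.001 0 0 0; 0.001 0 0 0"

```text
clock: 16.65
position: [0.4957, -0.1222, 0.0422]
ee_rot: [0.037, 0.708, -0.039, 0.704]
ft_force: [-9.9, 1.3, 24.6]
grip_width: 0.242
```

Request:
play_rows:
  increments: "-0.0008 0 0 0; 0 0 0 0; 0 0 0 0"

```text
clock: 16.95
position: [0.4959, -0.1223, 0.0432]
ee_rot: [0.038, 0.707, -0.039, 0.705]
ft_force: [0.3, 0.5, -2.0]
grip_width: 0.248
```

Request:
play_rows:
  increments: "0 0 0 0; 0 0 0 0; 0 0 0 0; 0 0 0 0"
  hand: 0.1

```text
clock: 17.35
position: [0.4962, -0.1222, 0.0433]
ee_rot: [0.037, 0.707, -0.039, 0.705]
ft_force: [-0.3, 0.2, -0.6]
grip_width: 0.45
```

Request:
play_rows:
  increments: "-0.005 0 0 0; -0.01 0 0 0; -0.02 0 0 0; -0.03 0 0 0; -0.03 0 0 0; -0.03 0 0 0; -0.03 0 0 0; -0.03 0 0 0; -0.02 0 0 0; 0 0 0 0"

```text
clock: 18.35
position: [0.4957, -0.1237, 0.2629]
ee_rot: [0.039, 0.706, -0.041, 0.706]
ft_force: [-0.3, -0.7, 0.0]
grip_width: 0.449
```

```bash
python3 - <<'E'
from h import *
delta([.57,-.25,.32],-6.2)
c=snap('wrist','w7.png')
c=snap('scene','c7.png')
cv2.imwrite('pics/c7z.png',cv2.resize(c['img'][120:330,150:420],None,fx=2.8,fy=2.8,interpolation=2))
E
```

```text
clk 18.35 pos [ 0.4957 -0.1237  0.2629] az z -6.5 tilt [-1.0e+00 -2.9e-03 -6.0e-04] F [-0.29 -0.69  0.05] w 0.449 j7 0.09
tool shift total [-0.0568 -0.1172  0.088 ] turn x -0.005
```

View pics/w7.png

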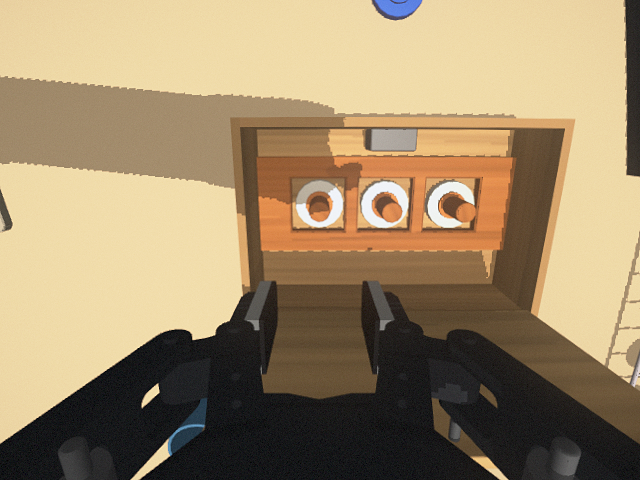

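View pics/c7z.png

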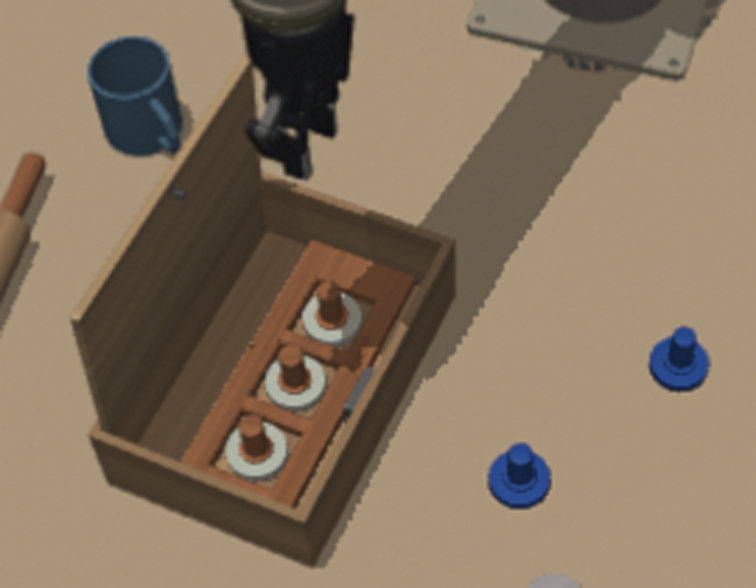

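Request:
play_rows:
  increments: "-0.02 0 0 0; -0.03 0 0 0; -0.03 0 0 0; -0.01 0 0 0; 0 -0.01 0.005 0; 0 -0.02 0.01 0; 0 -0.025 0.015 0; 0 -0.025 0.015 0; 0 -0.025 0.015 0; 0 -0.02 0.01 0; 0 -0.015 0 0; 0 0 0 0; 0 0 0 0"
  hand: 1

```text
clock: 19.75
position: [0.5458, -0.2728, 0.3349]
ee_rot: [0.039, 0.717, -0.04, 0.695]
ft_force: [-0.1, 0.0, -0.1]
grip_width: -0.002
```

```bash
python3 - <<'E'
from h import *
delta([.5505,-.2917,.225],-6.2)
c=snap('side','s8.png')
c=snap('scene','c8.png')
E
```

```text
clk 19.75 pos [ 0.5458 -0.2728  0.3349] az z -6.4 tilt [-0.9995 -0.0038 -0.0307] F [-0.06  0.03 -0.14] w -0.002 j7 0.48
tool shift total [ 0.1097 -0.0179  0.0102] turn x -0.0034
```

View pics/s8.png

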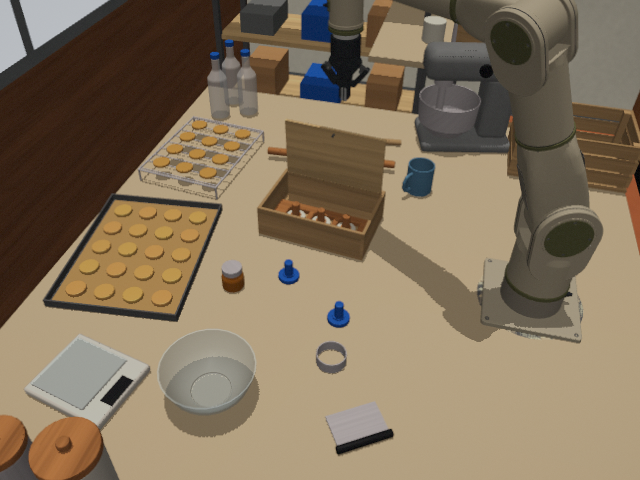

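View pics/c8.png

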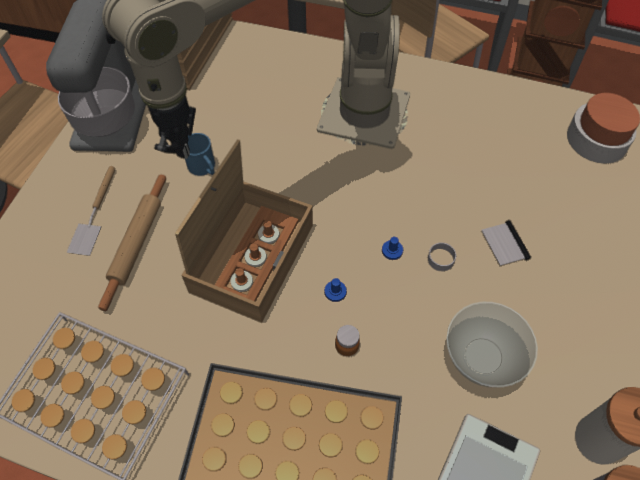

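Request:
play_rows:
  increments: "0 -0.01 0.005 0; 0 -0.012 0.005 0; 0.01 -0.002 0 0; 0.02 0 0 0; 0.02 0 0 0; 0.02 0 0 0; 0.015 0 0 0; 0 0 0 0; 0 0 0 0"

```text
clock: 20.75
position: [0.5525, -0.2938, 0.2449]
ee_rot: [0.037, 0.716, -0.036, 0.696]
ft_force: [0.2, -0.1, -0.5]
grip_width: 0.001
```

```bash
cat >> h.py <<'E'
def loc():
    o,M=st();a=np.radians(-6.2);R=np.array([[np.cos(a),-np.sin(a)],[np.sin(a),np.cos(a)]])
    p=R.T@(o['position'][:2]-[.567,-.1425]);tip=o['position']+M[:,0]*.008
    F=R.T@o['ft_force'][:2]
    q=R.T@(tip[:2]-[.567,-.1425]); hy,hz=q[1]+.09,tip[2]-.086
    print('clk %.2f'%o['clock'],'local TCP',p.round(4),'z %.4f'%o['position'][2],'tip rel hinge y,z',round(hy,4),round(hz,4),'r %.4f ang %.1f'%(np.hypot(hy,hz),np.degrees(np.arctan2(hz,hy))),'Floc',F.round(1),o['ft_force'][2].round(1),'tilt',M[2].round(3))
E
python3 - <<'E'
from h import *
loc();delta([.5505,-.2917,.225],-6.2)
E
```

```text
clk 20.75 local TCP [ 0.0019 -0.152 ] z 0.2449 tip rel hinge y,z -0.062 0.1509 r 0.1631 ang 112.3 Floc [ 0.2 -0. ] -0.5 tilt [-1.    -0.001 -0.028]
clk 20.75 pos [ 0.5525 -0.2938  0.2449] az z -5.9 tilt [-9.996e-01 -6.000e-04 -2.800e-02] F [ 0.21 -0.07 -0.54] w 0.001 j7 0.55
tool shift total [ 0.0199  0.0019 -0.0016] turn x 0.005
```

Request:
play_rows:
  increments: "0.008 0 0 0; 0.006 0.005 0 0; 0 0.012 0 0; 0 0.015 0 0; 0 0.010 0 0; 0 0.004 0 0; 0 0 0 0"

```text
clock: 21.45
position: [0.5585, -0.2435, 0.2319]
ee_rot: [0.036, 0.715, -0.036, 0.698]
ft_force: [-0.1, -0.4, 0.5]
grip_width: -0.0
```

```bash
python3 -c "
from h import *
loc()"
```

```text
clk 21.45 local TCP [ 0.0024 -0.1013] z 0.2319 tip rel hinge y,z -0.0113 0.1379 r 0.1384 ang 94.7 Floc [-0.1 -0.4] 0.5 tilt [-1.    -0.001 -0.024]
```

Request:
play_rows:
  increments: "0 0.005 0 0; 0.0005 0.006 0 0; 0.001 0.006 0 0; 0.001 0.006 0 0; 0.001 0.006 0 0"

```text
clock: 21.95
position: [0.5613, -0.216, 0.2294]
ee_rot: [0.036, 0.714, -0.038, 0.698]
ft_force: [1.0, -3.2, -0.2]
grip_width: 0.003
```

```bash
python3 -c "
from h import *
loc()"
```

```text
clk 21.95 local TCP [ 0.0022 -0.0737] z 0.2294 tip rel hinge y,z 0.0163 0.1354 r 0.1363 ang 83.2 Floc [ 1.3 -3.1] -0.2 tilt [-1.    -0.004 -0.022]
```

Request:
play_rows:
  increments: "0.001 0.0065 0 0; 0.0015 0.0065 0 0; 0.002 0.0065 0 0; 0.002 0.0065 0 0; 0.0025 0.0065 0 0; 0.0025 0.0065 0 0"

```text
clock: 22.55
position: [0.5649, -0.1748, 0.2162]
ee_rot: [0.036, 0.714, -0.039, 0.698]
ft_force: [-0.4, -3.8, -0.3]
grip_width: -0.002
```

```bash
python3 -c "
from h import *
loc()"
```

```text
clk 22.55 local TCP [ 0.0014 -0.0323] z 0.2162 tip rel hinge y,z 0.0576 0.1222 r 0.1351 ang 64.8 Floc [ 0.1 -3.8] -0.3 tilt [-1.    -0.005 -0.023]
```

Next to about (.0887,.1053).

Request:
play_rows:
  increments: "0.003 0.006 0 0; 0.003 0.006 0 0; 0.0035 0.006 0 0; 0.004 0.006 0 0; 0.004 0.006 0 0"

```text
clock: 23.05
position: [0.5676, -0.143, 0.1971]
ee_rot: [0.036, 0.714, -0.04, 0.698]
ft_force: [0.1, -4.1, -0.7]
grip_width: 0.001
```

```bash
python3 -c "
from h import *
loc()
c=snap('side','s9.png')"
```

```text
clk 23.05 local TCP [ 0.0006 -0.0005] z 0.1971 tip rel hinge y,z 0.0895 0.1031 r 0.1366 ang 49.1 Floc [ 0.5 -4.1] -0.7 tilt [-1.    -0.006 -0.023]
```

View pics/s9.png

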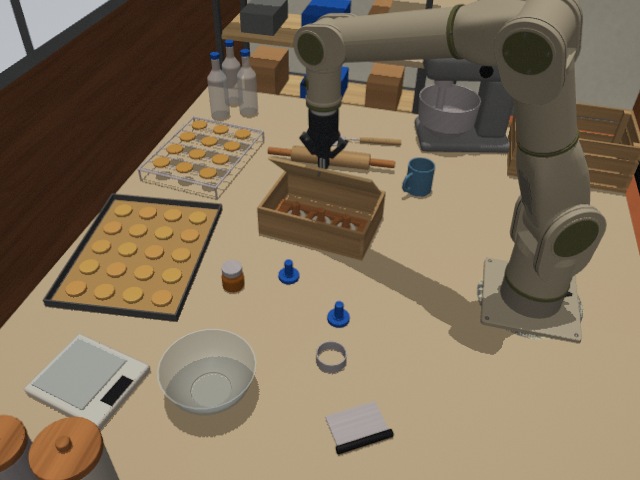

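Request:
play_rows:
  increments: "0.005 0.006 0 0; 0.005 0.0055 0 0; 0.005 0.0055 0 0; 0.0055 0.005 0 0; 0.0055 0.005 0 0"

```text
clock: 23.6
position: [0.5701, -0.1144, 0.1691]
ee_rot: [0.036, 0.714, -0.04, 0.698]
ft_force: [-0.8, -5.3, 1.3]
grip_width: -0.001
```

```bash
python3 -c "
from h import *
loc()"
```

```text
clk 23.60 local TCP [0.     0.0283] z 0.1691 tip rel hinge y,z 0.1183 0.0751 r 0.1401 ang 32.4 Floc [-0.3 -5.3] 1.3 tilt [-1.    -0.007 -0.023]
```

Next to about (.1368,.0438).

Request:
play_rows:
  increments: "0.005 0.004 0 0; 0.005 0.0035 0 0; 0.005 0.003 0 0; 0.005 0.0025 0 0; 0.005 0.0025 0 0; 0.005 0.002 0 0"

```text
clock: 24.2
position: [0.5718, -0.0952, 0.1366]
ee_rot: [0.036, 0.714, -0.04, 0.698]
ft_force: [-0.5, -5.4, 3.4]
grip_width: -0.003
```

```bash
python3 -c "
from h import *
loc()"
```

```text
clk 24.20 local TCP [-0.0004  0.0475] z 0.1366 tip rel hinge y,z 0.1374 0.0426 r 0.1439 ang 17.2 Floc [ 0.1 -5.4] 3.4 tilt [-1.    -0.006 -0.022]
```

Request:
play_rows:
  increments: "0.004 0.001 0 0; 0.004 0.0008 0 0; 0.004 0.0006 0 0; 0.004 0.0005 0 0; 0.004 0.0003 0 0; 0.003 0 0 0; 0.003 0 0 0"

```text
clock: 24.9
position: [0.5723, -0.09, 0.1085]
ee_rot: [0.036, 0.713, -0.038, 0.699]
ft_force: [-0.2, -1.4, 4.8]
grip_width: 0.002
```

```bash
python3 -c "
from h import *
loc()"
```

```text
clk 24.90 local TCP [-0.0004  0.0528] z 0.1085 tip rel hinge y,z 0.1427 0.0145 r 0.1435 ang 5.8 Floc [-0.  -1.4] 4.8 tilt [-1.    -0.004 -0.021]
```

Request:
play_rows:
  increments: "0.003 0 0 0; 0.003 0 0 0; 0.003 0 0 0; 0.002 0 0 0; 0.002 0 0 0; 0 0 0 0"

```text
clock: 25.5
position: [0.5724, -0.0893, 0.0944]
ee_rot: [0.037, 0.713, -0.038, 0.699]
ft_force: [0.3, -2.1, 4.1]
grip_width: -0.004
```

Request:
play_rows:
  increments: "0.0015 0 0 0; 0.0015 0 0 0; 0.0015 0 0 0; 0 0 0 0"

```text
clock: 25.9
position: [0.5724, -0.0894, 0.0901]
ee_rot: [0.037, 0.713, -0.038, 0.699]
ft_force: [-0.3, -3.0, 4.8]
grip_width: -0.004
```

Request:
play_rows:
  increments: "0.0012 0 0 0; 0.0012 0 0 0; 0 0 0 0"

```text
clock: 26.2
position: [0.5724, -0.0895, 0.0881]
ee_rot: [0.037, 0.713, -0.038, 0.699]
ft_force: [-0.6, -1.4, 5.7]
grip_width: 0.002
```

Request:
play_rows:
  increments: "0.001 0 0 0; 0.001 0 0 0; 0 0 0 0"

```text
clock: 26.5
position: [0.5724, -0.0895, 0.0865]
ee_rot: [0.037, 0.713, -0.038, 0.699]
ft_force: [-0.3, -0.7, 5.1]
grip_width: 0.005
```

Request:
play_rows:
  increments: "0.001 0 0 0; 0.001 0 0 0; 0 0 0 0"

```text
clock: 26.8
position: [0.5724, -0.0896, 0.0849]
ee_rot: [0.037, 0.713, -0.038, 0.699]
ft_force: [-0.9, -1.1, 5.0]
grip_width: 0.0
```

Request:
play_rows:
  increments: "0.001 0 0 0; 0 0 0 0"

```text
clock: 27.0
position: [0.5723, -0.0897, 0.0842]
ee_rot: [0.037, 0.713, -0.038, 0.699]
ft_force: [0.1, -1.8, 5.0]
grip_width: 0.002
```

Request:
play_rows:
  increments: "0.001 0 0 0; 0 0 0 0"

```text
clock: 27.2
position: [0.5724, -0.0897, 0.0836]
ee_rot: [0.037, 0.713, -0.038, 0.699]
ft_force: [-1.1, -0.6, 6.3]
grip_width: 0.002
```

Near the stop; single small rows now.

Request:
play_rows:
  increments: "0.001 0 0 0"

```text
clock: 27.3
position: [0.5724, -0.0898, 0.0828]
ee_rot: [0.037, 0.713, -0.038, 0.699]
ft_force: [0.3, -0.5, 4.9]
grip_width: -0.002
```

Request:
play_rows:
  increments: "0.001 0 0 0"

```text
clock: 27.4
position: [0.5723, -0.0898, 0.082]
ee_rot: [0.037, 0.713, -0.038, 0.699]
ft_force: [-1.2, -2.4, 6.5]
grip_width: -0.004
```

Request:
play_rows:
  increments: "0.0008 0 0 0"

```text
clock: 27.5
position: [0.5724, -0.0899, 0.0815]
ee_rot: [0.037, 0.713, -0.038, 0.699]
ft_force: [-0.5, -0.6, 8.5]
grip_width: 0.0
```

Request:
play_rows:
  increments: "0.0008 0 0 0"

```text
clock: 27.6
position: [0.5724, -0.0899, 0.081]
ee_rot: [0.037, 0.713, -0.038, 0.699]
ft_force: [-2.1, -0.1, 10.7]
grip_width: 0.004
```

Request:
play_rows:
  increments: "0.0008 0 0 0"

```text
clock: 27.7
position: [0.5724, -0.09, 0.0808]
ee_rot: [0.037, 0.713, -0.038, 0.699]
ft_force: [-2.1, -1.2, 12.3]
grip_width: -0.003
```

Request:
play_rows:
  increments: "-0.003 0 0 0; -0.005 0 0 0; -0.005 0 0 0; -0.005 0 0 0; -0.004 0 0 0; 0 0 0 0"

```text
clock: 28.3
position: [0.5721, -0.0887, 0.1039]
ee_rot: [0.038, 0.714, -0.037, 0.698]
ft_force: [-0.2, 0.0, 0.9]
grip_width: 0.005
```

No contact at 104 mm: the lid stayed. Retreat and look.

Request:
play_rows:
  increments: "-0.02 0 0 0; -0.03 0 0 0; -0.03 0.02 0 0; -0.03 0.03 0 0; -0.02 0.03 0 0; 0 0.04 0 0; 0 0.04 0 0; 0 0.02 0 0; 0 0 0 0; 0 0 0 0; 0 0 0 0; 0 0 0 0; 0 0 0 0; 0 0 0 0"

```text
clock: 29.7
position: [0.5913, 0.0917, 0.235]
ee_rot: [0.04, 0.717, -0.04, 0.695]
ft_force: [-0.2, -0.0, 0.4]
grip_width: -0.001
```

```bash
python3 - <<'E'
from h import *
loc()
a=snap('scene','c10.png');b=snap('side','s10.png')
cv2.imwrite('pics/f.png',np.hstack([cv2.resize(a['img'][150:330,170:410],(400,300)),cv2.resize(b['img'][140:365,200:500],(400,300))]))
for n,c in (('scene',a),('side',b)):
    o=pickle.load(open('pics/%s0.png.pkl'%n,'rb'));cv2.imwrite('pics/d_%s.png'%n,cv2.absdiff(o['img'],c['img']))
E
```

```text
clk 29.70 local TCP [-0.0011  0.2354] z 0.2350 tip rel hinge y,z 0.3254 0.141 r 0.3546 ang 23.4 Floc [-0.2 -0. ] 0.4 tilt [-1.    -0.001 -0.03 ]
```

View pics/f.png

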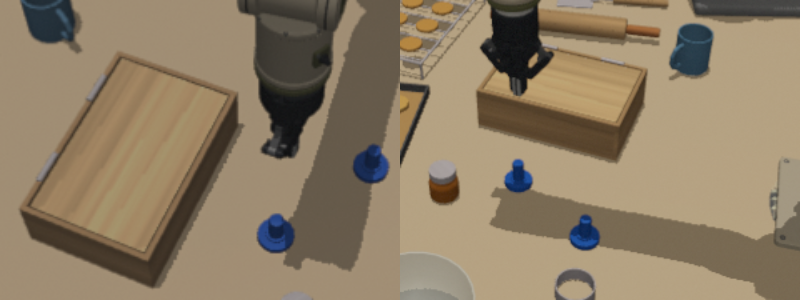

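View pics/d_scene.png

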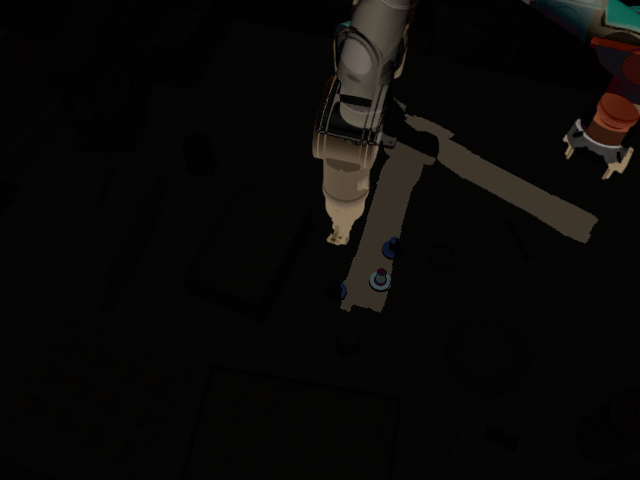

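The lid is flush and shut. The difference picture shows no change apart from the arm, the shadows and the stamp that was moved, so the chest and bystanders are where they were. Handing in.

```bash
python3 -c "
from workcell import workorder
print(workorder.hand_in())"
```

```text
the job is handed in; nothing more can be done
None
```

The stamp is back in the empty pocket of the chest (the one at the robot's end), and the lid is latched shut. I handed the job in at about 30 s on the clock.

- **Opening:** I pressed the lid in to its stop, about 16 mm below flush, and it sprang fully open on release. The last push read 15.3 N, above the 9 to 12 N that means stop reached but under the 18 N that breaks the latch.
- **Placing:** I set the stamp in by its handle until it met the pocket floor. That contact briefly read about 25 N. The pictures afterwards showed it upright and level with the other two stamps.
- **Closing:** I swung the lid down from behind and pressed it to the stop, with readings of 10.7 to 12.3 N. When I let go, the lid no longer pushed back. More than a second later, the pictures showed it flush.
- **Last checks:** In the scene camera's before-and-after difference picture, only the arm, its shadow and the moved stamp had changed. The blue look-alikes and the bystanders had not moved. I did not check the stamp again after the lid closed over it.

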